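Turn the empty tray's stock marker to orange

TASK

One of the two blue stock trays has run out of aluminium channel. Flip the marker paddle on the stand in front of that empty tray right over its pivot with your fingertips, pushing it without pinching the paddle's two faces, until it lies flat with its orange face up, then move clear. Do not lift the stands or push them from their places, and leave the other marker green and everything else where it is.

Things in the scene. Friction and masses are not known exactly. Their poses are not given: they have to be found in the camera images.
- tray_empty: blue sheet-metal tray 120 (own x) x 200 (own y) x 45 mm, fixed on the bench; origin at the centre of its underside, own x points away from the robot; it is EMPTY
- tray_full: blue sheet-metal tray 120 (own x) x 200 (own y) x 45 mm, fixed on the bench; origin at the centre of its underside, own x points away from the robot; it holds three aluminium channels
- stand_empty: loose marker stand, about 0.9 kg, belonging to the empty tray, about 145 mm nearer the robot than the tray's centre: grey steel base 90 (own x) x 210 (own y) x 8 mm. Origin: centre of underside; z up; own x points to the tray. Four thin rubber-tipped rest posts, 61 mm high, at own x = +-35, y = +-70 mm
- paddle_empty (a joint): angle of the empty tray's paddle, a plate 90 mm wide along the pivot, 6 mm thick. 0: lies level on the stand's +y side, green up (hinge stop); 1.57: upright; 3.14: level on the -y side, orange up (hinge stop). Hinge friction of about 0.03 N m holds it wherever it is left
- pivot_empty (a point): middle of the pivot axis of the empty tray's stand, 65 mm above the bench; axes as the stand's. The pivot runs along own x between two aluminium cheeks, 6 mm thick at own x = +-28 mm, 20 mm wide in y, top 74 mm above the bench
- tab_empty (a point): yellow thumb tab, 34 mm wide, 5 mm thick, on the short side of the empty tray's paddle, 12 to 36 mm from the pivot axis; this point is 28 mm from the axis, mid-thickness. At joint 0 it is on the stand's -y side and pressing it down swings the paddle up. Axes turn with the paddle (x along the pivot, y from tab to free edge, z out of the green face)
- edge_empty (a point): middle of the free edge of the empty tray's paddle, 80 mm from the pivot axis; axes as tab_empty
- green_face_empty: green plastic face plate, 82 x 60 mm, on the empty tray's paddle; origin at its centre, 46 mm from the pivot axis
- orange_face_empty: orange plastic face plate, same size, on the other side of the same paddle
- stand_full: the same kind of stand (sizes as stand_empty), belonging to the tray that holds channels
- paddle_full (a joint): hinge angle of the full tray's paddle, same build and meaning; starts and stays green up (near 0)
- channel0: loose U-shaped aluminium channel, 24 x 130 x 25 mm, lying in the full tray; origin at the centre of its underside
- channel1: loose U-shaped aluminium channel, 24 x 130 x 25 mm, lying in the full tray; origin at the centre of its underside
- channel2: loose U-shaped aluminium channel, 24 x 130 x 25 mm, lying in the full tray; origin at the centre of its underside
- tube: loose white plastic tube offcut standing on end beside the right-hand tray, diameter 42, height 80 mm; origin at the centre of its foot
- jar: loose closed jar, diameter 68, height 90 mm, standing beside the left-hand tray; origin at the centre of its foot
- screwdriver: loose yellow screwdriver lying at the robot's right; origin on its underside
- mallet: loose mallet, white head and wooden handle, lying at the robot's left; origin on its underside

How it is judged (in metres and radians):
On the way:
1. the empty tray's paddle has been swung up past upright (value of joint paddle_empty above 1.75 rad).
At the end, for the whole second after the job is handed in: the empty tray's paddle lies orange face up within 0.12 rad of its stop (joint above 3.02) and is at rest, the other paddle is still green up (below 0.5 rad), both stands are upright and within 30 mm of where they began, and so is every loose thing (value of joint paddle_empty above 3.02 rad and velocity of joint paddle_empty between -0.1 and 0.1 rad/s and value of joint paddle_full below 0.5 rad and distance of each of stand_empty, stand_full, channel0, channel1, channel2, tube, jar, screwdriver, mallet from where it was at the start of the episode below 0.03 m and angle between each of stand_empty, stand_full's own z axis and vertical below 0.1 rad); the robot touches nothing.
It fails at once if a stand was lifted, tipped or shoved more than 30 mm (height (world z) of any of stand_empty, stand_full above 0.015 m or angle between any of stand_empty, stand_full's own z axis and vertical above 0.2 rad or distance of any of stand_empty, stand_full from where it was at the start of the episode above 0.03 m).
It fails at once if the paddle was pinched, both faces gripped at once (contact force between the fingers and green_face_empty above 1 N and contact force between the fingers and orange_face_empty above 1 N).
It fails at once if the other marker was turned (beyond 0.6 rad) (value of joint paddle_full above 0.6 rad).
It fails at once if a channel, the tube, the jar, the screwdriver or the mallet was moved more than 30 mm (distance of any of channel0, channel1, channel2, tube, jar, screwdriver, mallet from where it was at the start of the episode above 0.03 m).
It also fails if it takes over 45 s, if anything falls off the work surface, if the arm or the gripper's body presses on something with over 40 N, if the wrist force passes 120 N, or if a joint passes its speed limit or range.

ROBOT

A 6-joint arm with a two-finger parallel gripper is mounted at the origin on the work surface. World frame = base frame: x ahead of the robot, y to its left, z up, the work surface at z = 0. Lengths are in m, angles in degrees, forces in N, time in s.
With the tool pointing down it reaches from about 0.325 to 0.925 m from the base axis. Payload 3.1 kg.
Tool frame: the origin (TCP) lies midway between the tips of the shut fingers; the grasp point (between the pads) lies 19 mm behind it; y points along the fingers, z is the direction in which the jaws open and shut, and the axes are right-handed (so a half turn about y gives the same grasp; the last joint's range is limited). The gripper opens to 85 mm and grips with 20 to 120 N. Pads are 22 mm wide; open, the fingers measure 114 mm over their backs; the gripper's body (76 mm by 85 mm) begins 54 mm behind the grasp point. The pads swing forward as they close: fully open they stand 13 mm farther back than shut.
Start: joints at [66.165, 12.427, 92.441, -0, 75.132, -6.429], TCP at [0.187, 0.596, 0.231] pointing down, gripper open.
Joint ranges: [-157.48, 157.48], [-44.54, 120.13], [17.64, 146.25], [-64.5, 244.5], [7.68, 150.69], [-147.95, 147.95]. Speed limits (degrees/s): [159.86, 159.86, 180, 180, 180, 180].

INTERFACE

Orientations are given as [roll, pitch, yaw] about the fixed x, y, z axes, in that order (R = Rz(yaw) Ry(pitch) Rx(roll)).
In Python, from plant import sensors, capture, job_done gives the robot as it stands.
- The arm moves only by the tool jog_arm, never from a script. Its argument "moves" is a list that holds one entry, the list of rows, each a list of 4 numbers: the shift along the tool's x, y, z in mm, then the turn about the tool's y in rad. A call has 1 to 10 rows; each row is the pose to reach, as a shift and turn from the pose measured when the call began, along the tool's axes at that moment; what a row does not reach only later rows make up. A row lasts 1/12 s, in which the tool goes at most 41.7 mm and 7.16 degrees, less where a joint would pass 70% of its speed; a pose out of reach is approached as far as the arm can. A call with a gripper value outside its range is refused whole. "grip" is the finger opening in mm, from 0 to 85.4, set as the call begins (left out, the last holds). The fingers move at their own pace and stop on an object; the grip force is fixed at half the most. Time passes only in rows, so rows that repeat a pose let the fingers close. It gives the time, the measured TCP pose, the force and the opening at its end, in the units of the state.
- sensors.get_obs(): the state, without advancing time (a new reading comes with each control period).
- capture(name): name is "side" or "top"; returns a dict with "img" (480x640x3 uint8, red, green, blue), "fx", "fy", "cx", "cy" (pixels), "dist" ([k1, k2, p1, p2, k3] as OpenCV has them; the pictures are not rectified), "origin" and "orientation" of the camera in the world. Camera axes: x right, y down, z forward; pixel columns grow to the right and rows downward; lengths in m; the calibration is good to about 2 mm. A picture is of the moment at which its call begins. There is no depth.
- job_done(): hands the job in, once; it reports no verdict.
The state is a dict: "clock": time; "joints": joint angles; "qvel": joint speeds; "effort": joint torques, N m; "tool_pos": TCP position; "tcp_rot": TCP orientation; "ft_force": force on the tool from outside, world axes, zero at the start; "ft_torque": the same for the moment, N m; "width": opening from 0.0 (shut) to 1.0 (fully open).
Only numpy, scipy, OpenCV 4.12 (cv2) and the standard library are available. Lean on these libraries where they do the work, as an engineer would, in place of code of your own. Each camera call takes 0.05 s, during which the arm holds its last target.

## Working session

There is one attempt and no reset: what is moved stays moved. The work goes in short steps, Python scripts to look and compute and a tool call to move; the robot and the scene stay as the last step left them, time stands still between calls to the robot, and variables do not carry over. Pictures are saved under pics/ and viewed, and the job is handed in when it is done.

Besides the shell and the picture viewer there is one more tool, called in YAML: its name, and indented under it one key for each argument. jog_arm: Moves the arm, as the interface text tells. Its arguments: {"type":"object","properties":{"moves":{"type":"array"},"grip":{"type":"number"}},"required":["moves"]}

```bash
mkdir -p pics; ls; python3 - <<'E'
from plant import sensors, capture
import cv2,json
o=sensors.get_obs();print(o)
for n in ("top","side"):
    c=capture(n);cv2.imwrite(f"pics/{n}0.png",c["img"][:,:,::-1])
    print(n,{k:v for k,v in c.items() if k!="img"})
E
```

```text
pics
{'clock': 0.0, 'joints': array([ 6.61660939e+01,  1.24759700e+01,  9.25295340e+01, -5.04748495e-05,
        7.51301940e+01, -6.42793111e+00]), 'qvel': array([-0.00965896,  0.11553543,  0.05522289,  0.02657861,  0.04276797,
       -0.06665978]), 'effort': array([-7.71661307e-04, -3.96866870e+01, -3.03838778e+01, -1.99880192e-04,
        9.94388567e-03,  5.58284427e-06]), 'tool_pos': array([0.18660467, 0.59564175, 0.22996716]), 'tcp_rot': array([-9.01348504e+01,  1.51433875e-02, -1.74059798e+01]), 'ft_force': array([ 0.25500598, -0.16380609,  0.38151004]), 'ft_torque': array([ 0.00730208,  0.02216837, -0.00446368]), 'width': 0.9952200729728208}
top {'fx': 505.64855032886777, 'fy': 505.64855032886777, 'cx': 325.9448186726494, 'cy': 239.54008378419286, 'dist': array([-0.14239755,  0.        ,  0.        ,  0.        ,  0.        ]), 'origin': array([0.42710886, 0.01471651, 1.38634809]), 'orientation': array([-172.67525461,   -1.05486936,  -90.61256296])}
side {'fx': 582.5322296135788, 'fy': 582.5322296135788, 'cx': 321.42154863300004, 'cy': 250.38457009038737, 'dist': array([-0.04614657,  0.        ,  0.        ,  0.        ,  0.        ]), 'origin': array([-0.12074266, -1.08236828,  1.1697536 ]), 'orientation': array([-130.21382327,   -0.26217838,  -32.82043409])}
```

View pics/top0.png

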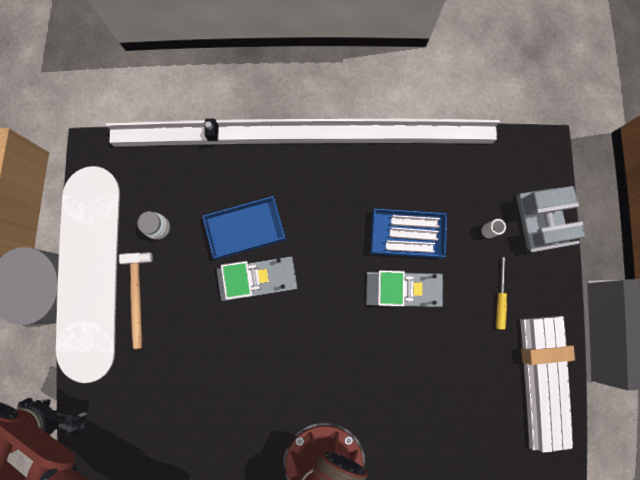

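View pics/side0.png

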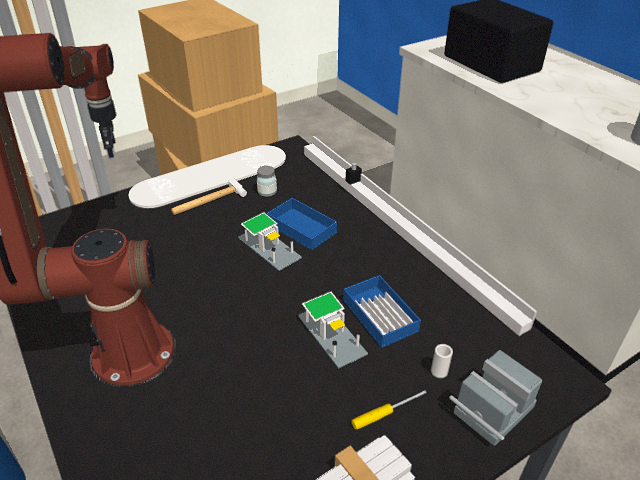

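The left tray is empty, at about (243,228) in the top view. Its stand is at about (257,279), with the green paddle on its left (+y) and the yellow tab at (262,276). Next I'll enlarge it.

```bash
cat > h.py <<'E'
import numpy as np, cv2
from scipy.spatial.transform import Rotation as Ro
def cam(c):
    K=np.array([[c["fx"],0,c["cx"]],[0,c["fy"],c["cy"]],[0,0,1]])
    return K,np.array(c["dist"]),np.array(c["origin"]),Ro.from_euler("xyz",c["orientation"],degrees=True).as_matrix()
def unproj(c,px,z):
    K,d,o,R=cam(c)
    p=cv2.undistortPoints(np.array(px,float).reshape(-1,1,2),K,d).reshape(-1,2)
    r=np.c_[p,np.ones(len(p))]@R.T
    z=np.broadcast_to(z,len(p))
    return o+r*((z-o[2])/r[:,2])[:,None]
def proj(c,P):
    K,d,o,R=cam(c)
    q=(np.array(P,float).reshape(-1,3)-o)@R
    return cv2.projectPoints(q,np.zeros(3),np.zeros(3),K,d)[0].reshape(-1,2)
def crop(c,x0,y0,w,h,s,name):
    im=cv2.resize(c["img"][y0:y0+h,x0:x0+w,::-1],None,fx=s,fy=s,interpolation=cv2.INTER_CUBIC)
    cv2.imwrite("pics/"+name,im)
E
python3 - <<'E'
from h import *; from plant import capture
c=capture("top");crop(c,205,245,100,65,8,"t1.png")
c=capture("side");crop(c,230,200,90,75,8,"s1.png")
E
```

```text
(no output)
```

View pics/t1.png

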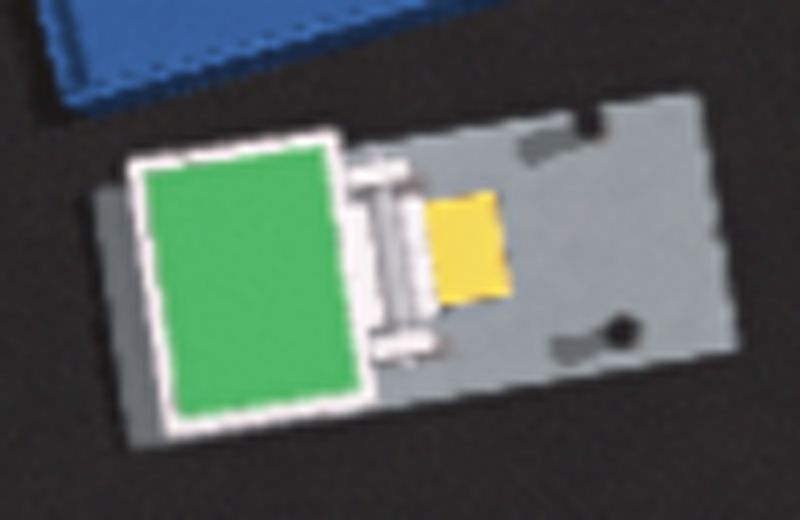

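View pics/s1.png

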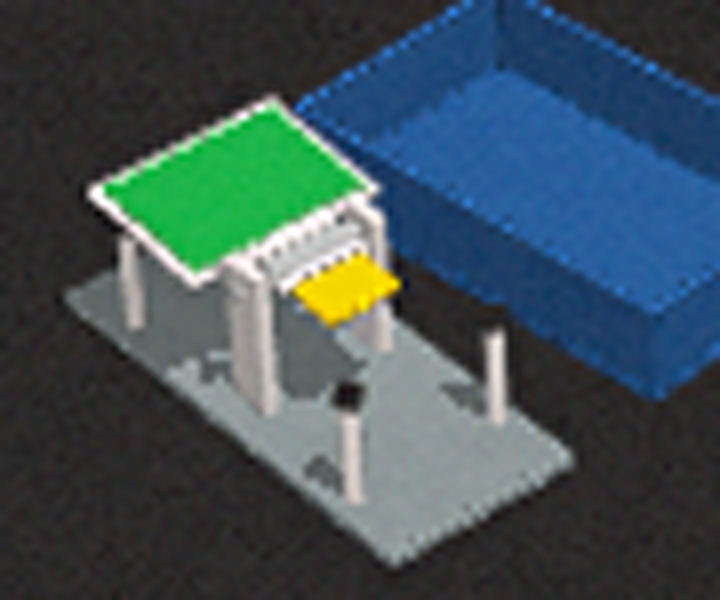

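```bash
cat > fit.py <<'E'
from h import *; from plant import capture
from scipy.optimize import least_squares
c=capture("top")
# own coords (x up/tray, y left)
o=[(45,-105,8),(-45,-105,8),(-45,105,8),(45,105,8),(41,76,68),(41,16,68),(-41,16,68),(-41,76,68),(17,-12,67.5),(17,-36,67.5),(-17,-36,67.5),(-17,-12,67.5)]
p=[(697,92),(740,350),(130,447),(95,188),(145,172),(330,146),(360,390),(177,418),(427,200),(495,192),(512,296),(440,306)]
o=np.array(o)/1000; px=np.array([205,245])+(np.array(p)+.5)/8-.5
def W(s): 
    R=Ro.from_euler("z",s[2]).as_matrix(); return o@R.T+[s[0],s[1],0]
s=least_squares(lambda s:(proj(c,W(s))-px).ravel(),[.42,.2,.1],loss="soft_l1")
print(s.x,np.degrees(s.x[2]));print((proj(c,W(s.x))-px).round(2))
c2=capture("side");q=proj(c2,W(s.x));print(((q-[230,200]+.5)*8).round())
E
python3 fit.py
```

```text
[0.49940652 0.17791801 0.14796055] 8.477515266999522
[[ 0.36 -0.06]
 [-0.03  0.26]
 [-0.01  0.02]
 [-0.1  -0.23]
 [ 0.25 -0.07]
 [-0.31 -0.34]
 [ 0.38  0.22]
 [ 0.53  0.25]
 [-0.55  0.32]
 [ 0.02 -0.1 ]
 [-0.21 -0.22]
 [-0.31 -0.05]]
[[567. 454.]
 [381. 558.]
 [ 56. 291.]
 [238. 200.]
 [264. 117.]
 [357. 187.]
 [186. 274.]
 [ 94. 201.]
 [352. 247.]
 [391. 277.]
 [320. 314.]
 [281. 284.]]
```

jog_arm:
  moves:
    - [[438,30,-335,1.119],[438,30,-335,1.119],[438,30,-335,1.119],[438,30,-335,1.119],[438,30,-335,1.119],[438,30,-335,1.119],[438,30,-335,1.119],[438,30,-335,1.119],[438,30,-335,1.119],[438,30,-335,1.119]]
  grip: 0

```text
clock: 1.13
tool_pos: [0.4273, 0.2545, 0.2087]
tcp_rot: [-90.0, -0.0, -81.7]
ft_force: [-0.1, 0.5, 0.3]
width: 0.002
```

jog_arm:
  moves:
    - [[40,0,20,0],[80,0,40,0],[120,0,60,0],[120,0,60,0],[120,40,60,0],[120,80,60,0],[120,105,60,0],[120,105,60,0],[120,105,60,0]]

```text
clock: 1.88
tool_pos: [0.5023, 0.1443, 0.1023]
tcp_rot: [-90.2, -0.0, -81.7]
ft_force: [-0.6, 0.1, 0.8]
width: -0.001
```

```bash
cat > look.py <<'E'
import sys
from h import *; from plant import capture,sensors
n=sys.argv[1]
a=capture("top");b=capture("side")
f=lambda c,x,y:cv2.resize(c["img"][y:y+110,x:x+80,::-1],None,fx=5,fy=5,interpolation=cv2.INTER_CUBIC)
cv2.imwrite(f"pics/{n}.png",np.hstack([f(a,220,215),f(b,230,165)]))
o=sensors.get_obs();print(o["clock"],o["tool_pos"].round(4),o["tcp_rot"].round(2),o["ft_force"].round(2))
p=o["tool_pos"][:2]-[.4994,.1779];t=np.radians(8.48);print("own xy",p@[np.cos(t),np.sin(t)],p@[-np.sin(t),np.cos(t)])
E
python3 look.py a1
```

```text
1.9833 [0.5056 0.1449 0.1059] [-8.977e+01 -2.000e-02 -8.172e+01] [-0.5   0.19  0.76]
own xy 0.0012939449729069067 -0.03355009570073723
```

View pics/a1.png

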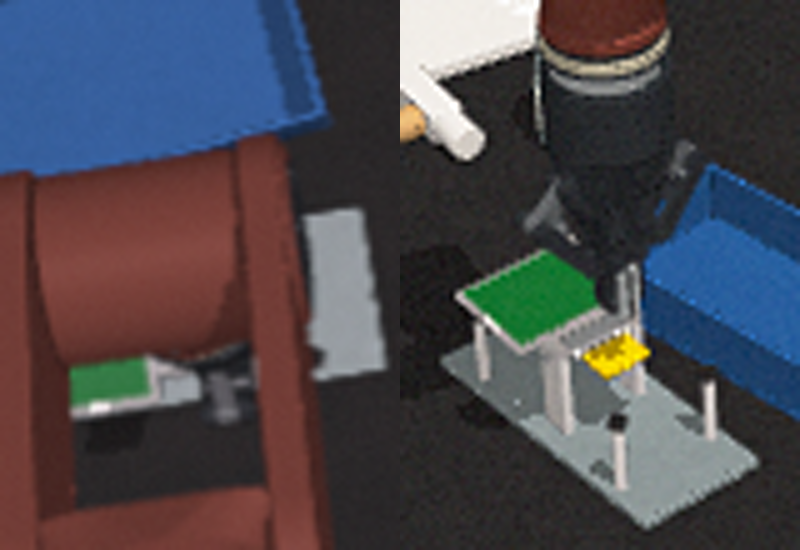

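The side view shows the closed tip above the yellow tab at (617,352), between the cheeks. Now I press down.

jog_arm:
  moves:
    - [[0,15,0,0],[0,30,0,0],[0,36,0,0],[0,42,0,0],[0,48,0,0],[0,52,0,0],[0,52,0,0]]

```text
clock: 2.57
tool_pos: [0.5065, 0.145, 0.0541]
tcp_rot: [-89.7, -0.0, -81.7]
ft_force: [0.5, -0.0, -0.2]
width: -0.0
```

```bash
python3 look.py a2
```

```text
2.6667 [0.5061 0.1449 0.0541] [-8.975e+01 -3.000e-02 -8.171e+01] [-0.82  0.08 -0.12]
own xy 0.0017179495556177151 -0.033653696041040924
```

View pics/a2.png

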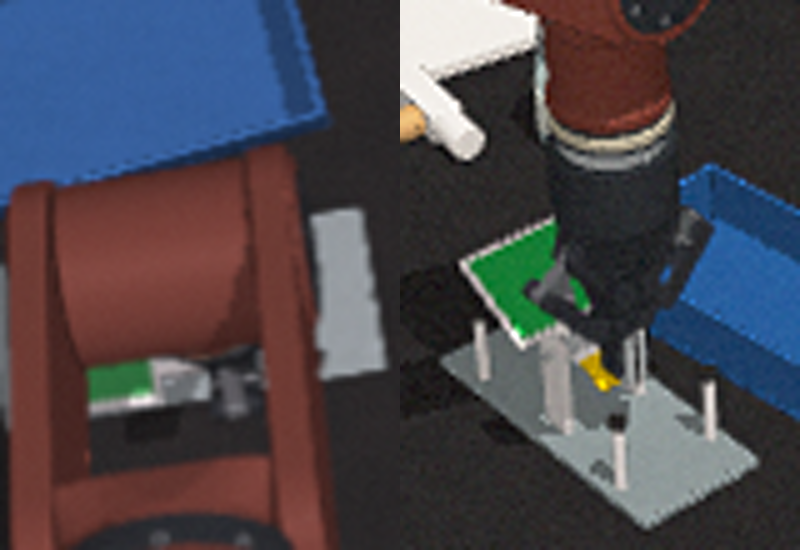

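It's working: the paddle has tilted up by about 30° and the force is near zero. I keep pressing.

jog_arm:
  moves:
    - [[0,6,0,0],[0,12,0,0],[0,18,0,0],[0,20,0,0],[0,20,0,0]]

```text
clock: 3.08
tool_pos: [0.5048, 0.1446, 0.0326]
tcp_rot: [-89.9, -0.0, -81.7]
ft_force: [0.5, 0.4, 0.1]
width: 0.001
```

```bash
python3 look.py a3
```

```text
3.1833 [0.5055 0.1447 0.0334] [-8.985e+01 -4.000e-02 -8.171e+01] [ 0.2  -0.83  1.  ]
own xy 0.0011023095763992945 -0.03370113804776925
```

View pics/a3.png

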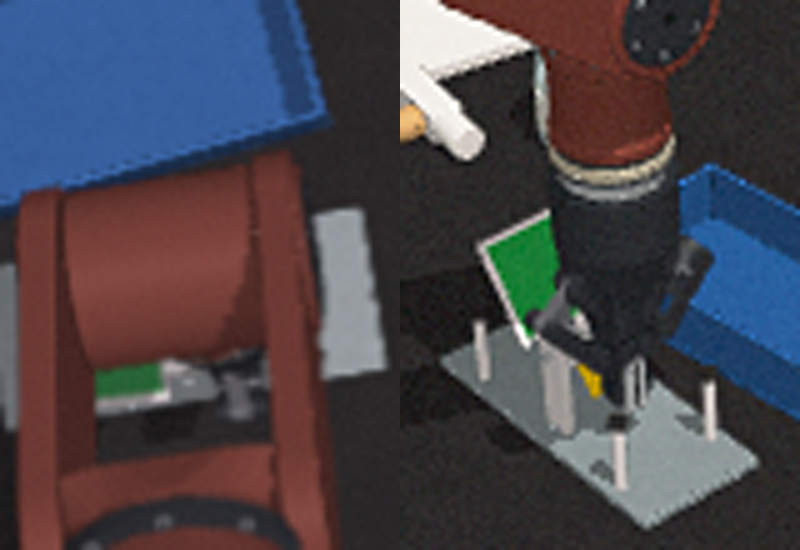

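```bash
python3 - <<'E'
from h import *; from plant import capture
c=capture("side");R=Ro.from_euler("z",8.48,degrees=True).as_matrix()
for a in range(0,181,10):
    t=np.radians(a);P=[R@[s*.045,.08*np.cos(t),.065+.08*np.sin(t)]+[.4994,.1779,0] for s in(-1,1)]
    print(a,((proj(c,P)-[230,165]+.5)*5+[400,0]).round().tolist())
E
```

```text
0 [[450.0, 304.0], [566.0, 247.0]]
10 [[449.0, 287.0], [566.0, 230.0]]
20 [[451.0, 272.0], [569.0, 215.0]]
30 [[455.0, 260.0], [573.0, 203.0]]
40 [[461.0, 251.0], [580.0, 194.0]]
50 [[469.0, 245.0], [588.0, 188.0]]
60 [[479.0, 243.0], [599.0, 185.0]]
70 [[490.0, 245.0], [611.0, 187.0]]
80 [[503.0, 250.0], [625.0, 191.0]]
90 [[517.0, 259.0], [639.0, 200.0]]
100 [[532.0, 271.0], [653.0, 212.0]]
110 [[546.0, 287.0], [667.0, 227.0]]
120 [[559.0, 305.0], [681.0, 244.0]]
130 [[572.0, 325.0], [693.0, 264.0]]
140 [[583.0, 346.0], [704.0, 285.0]]
150 [[593.0, 368.0], [713.0, 306.0]]
160 [[600.0, 390.0], [720.0, 327.0]]
170 [[605.0, 411.0], [724.0, 348.0]]
180 [[608.0, 430.0], [726.0, 367.0]]
```

The free edge corner at about (480,243) puts the paddle at about 55°. Next I go up and over to its +y side.

jog_arm:
  moves:
    - [[0,-40,0,0],[0,-80,0,0],[0,-120,0,0],[0,-160,0,0],[0,-160,0,0],[-40,-160,-1,0],[-80,-160,-1,0],[-122,-160,-1,0],[-122,-160,-1,0],[-122,-160,-1,0]]

```text
clock: 4.07
tool_pos: [0.486, 0.2673, 0.1936]
tcp_rot: [-89.8, -0.0, -81.5]
ft_force: [-0.3, -0.4, -0.3]
width: -0.003
```

jog_arm:
  moves:
    - [[0,40,0,0],[0,80,0,0],[0,92,0,0],[0,92,0,0],[0,92,0,0]]

```text
clock: 4.48
tool_pos: [0.4862, 0.2662, 0.1013]
tcp_rot: [-89.9, -0.1, -81.5]
ft_force: [-0.2, 0.1, 0.6]
width: -0.004
```

```bash
python3 look.py a4
```

```text
4.5833 [0.4885 0.2674 0.1041] [-8.955e+01  1.000e-02 -8.152e+01] [ 0.42  0.49 -0.38]
own xy 0.002424177045231879 0.09011490768088332
```

View pics/a4.png

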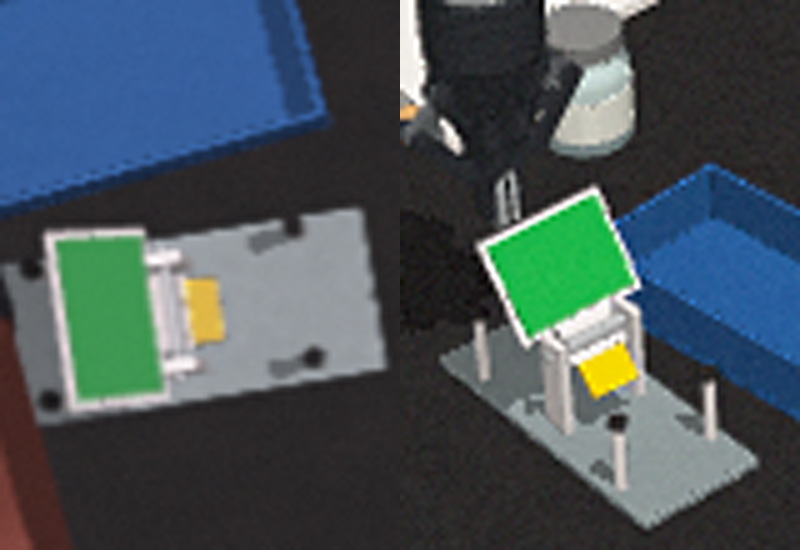

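jog_arm:
  moves:
    - [[20,0,-1,0],[35,0,-1,0],[47,0,-1,0],[57,0,-1,0],[67,0,-1,0],[77,0,-1,0],[85,0,-1,0],[92,0,-1,0],[96,0,-1,0],[96,0,-1,0]]

```text
clock: 5.42
tool_pos: [0.5015, 0.1714, 0.1037]
tcp_rot: [-89.6, -0.0, -81.6]
ft_force: [-1.0, -0.3, -0.3]
width: -0.002
```

```bash
python3 look.py a5
```

```text
5.5167 [0.5015 0.1721 0.1038] [-8.959e+01  1.000e-02 -8.154e+01] [ 0.3  -0.06 -0.08]
own xy 0.0012178778776118656 -0.005999675760239805
```

View pics/a5.png

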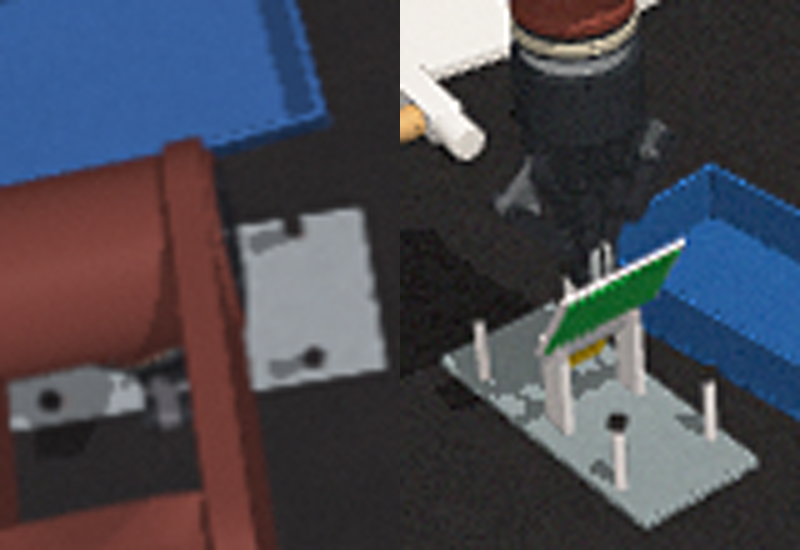

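The paddle is past upright, at about 115° with its edge at (570,300)–(685,240). Now I follow it over and down.

jog_arm:
  moves:
    - [[8,0,0,0],[16,0,0,0],[24,2,0,0],[32,6,0,0],[38,11,0,0],[43,17,0,0],[47,23,0,0],[48,28,0,0],[48,31,0,0],[48,31,0,0]]

```text
clock: 6.35
tool_pos: [0.5078, 0.1246, 0.0715]
tcp_rot: [-89.7, 0.0, -81.5]
ft_force: [0.2, 0.2, -0.6]
width: 0.001
```

```bash
python3 look.py a6
```

```text
6.45 [0.5085 0.1249 0.0725] [-8.962e+01  1.000e-02 -8.152e+01] [-0.26  0.25  0.58]
own xy 0.0012291548760728916 -0.05376442901510531
```

View pics/a6.png

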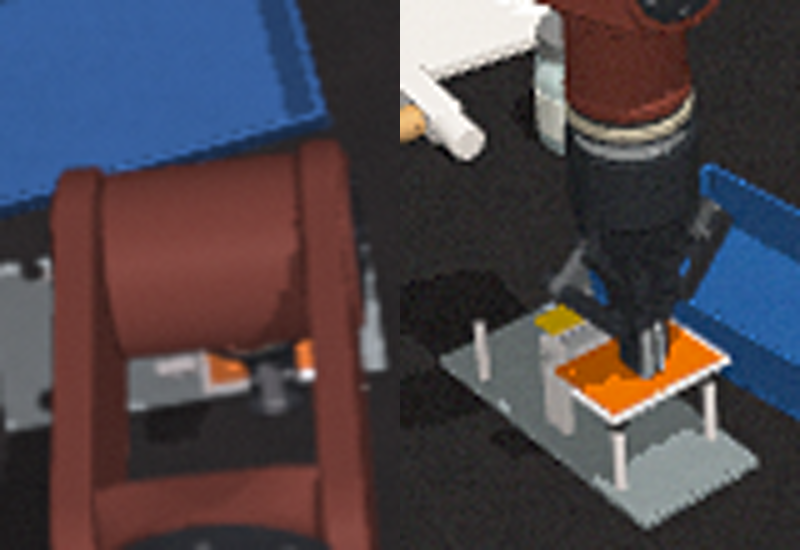

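The orange face is nearly level. I press gently until contact force shows.

jog_arm:
  moves:
    - [[6,1,0,0],[10,2,0,0],[10,3,0,0],[10,4,0,0],[10,4,0,0]]

```text
clock: 6.87
tool_pos: [0.51, 0.1149, 0.0684]
tcp_rot: [-89.6, 0.0, -81.5]
ft_force: [0.2, -0.3, -0.5]
width: -0.001
```

jog_arm:
  moves:
    - [[0,1,0,0],[0,2,0,0],[0,2,0,0],[0,2,0,0]]

```text
clock: 7.2
tool_pos: [0.5103, 0.115, 0.0679]
tcp_rot: [-89.6, 0.0, -81.5]
ft_force: [-3.8, -0.4, 8.4]
width: -0.001
```

```bash
python3 look.py a7
```

```text
7.3 [0.5103 0.115  0.0679] [-89.64   0.   -81.51] [-3.3  -0.37  7.71]
own xy 0.001481374610548735 -0.06383798813189098
```

View pics/a7.png

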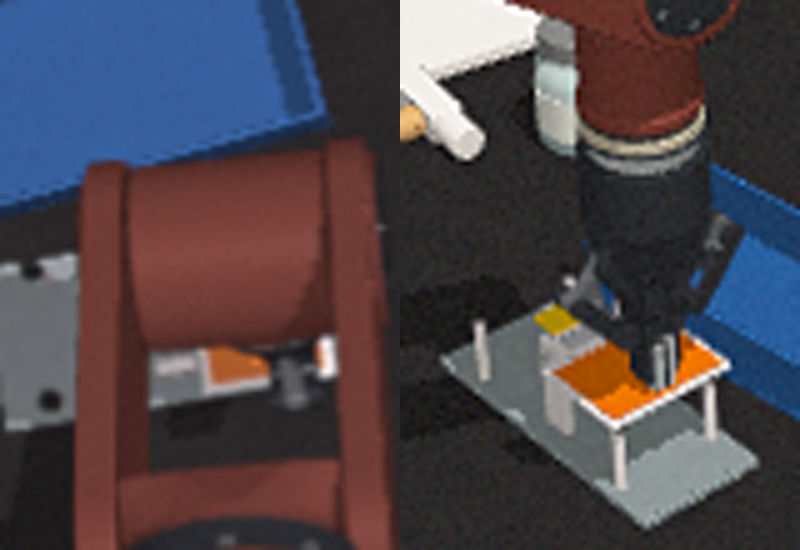

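The fingers press on the stop with 8 N, and the paddle is level. I go straight up and then away.

jog_arm:
  moves:
    - [[0,-20,0,0],[0,-60,0,0],[0,-100,0,0],[0,-140,0,0],[0,-140,0,0],[-40,-140,0,0],[-80,-140,0,0],[-120,-140,0,0],[-160,-140,0,0],[-160,-140,0,0]]

```text
clock: 8.13
tool_pos: [0.4842, 0.2793, 0.208]
tcp_rot: [-89.6, 0.2, -81.2]
ft_force: [-0.6, -1.2, -0.0]
width: 0.003
```

```bash
python3 look.py a8; python3 - <<'E'
from h import *; from plant import capture
c=capture("top");cv2.imwrite("pics/t8.png",c["img"][:,:,::-1])
E
```

```text
8.2333 [0.4851 0.2745 0.2075] [-8.966e+01 -3.000e-02 -8.130e+01] [ 0.71  0.01 -0.52]
own xy 0.00011469200390935416 0.0976058845029751
```

View pics/a8.png

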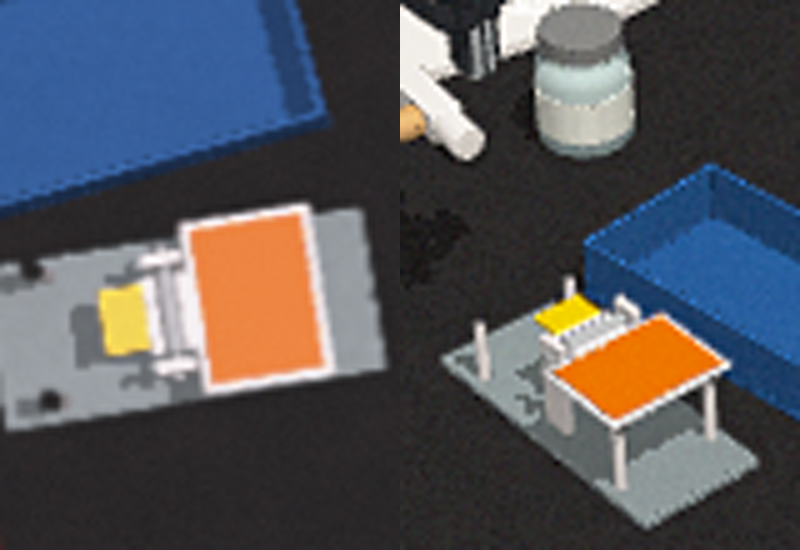

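View pics/t8.png

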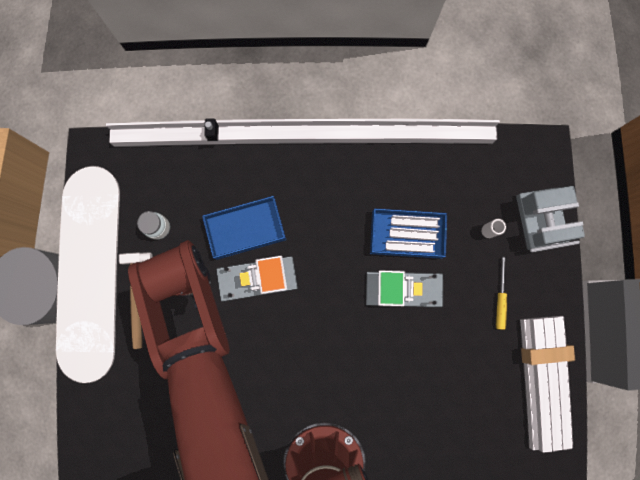

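jog_arm:
  moves:
    - [[0,-20,0,0],[0,-20,0,0],[0,-20,0,0],[0,-20,0,0]]

```text
clock: 8.62
tool_pos: [0.4856, 0.2722, 0.2271]
tcp_rot: [-89.7, -0.0, -81.5]
ft_force: [-0.2, -0.3, 0.8]
width: 0.002
```

```bash
python3 look.py a9; python3 - <<'E'
from plant import job_done
print(job_done())
E
```

```text
8.7167 [0.4851 0.2723 0.2265] [-8.974e+01 -7.000e-02 -8.149e+01] [0.42 0.72 0.33]
own xy -0.00023070233570543277 0.09545092301813692
the job is handed in; nothing more can be done
None
```

I flipped the left (empty) tray's paddle over, and it now lies orange face up. I handed the job in at about 8.7 s.

With the fingers shut, I pressed the thumb tab down to about 55°. I then went over the top, pushed the orange face past upright, and pressed it down until I felt a firm stop (about 8 N, fingertip at z ≈ 68 mm).

**Paddle angle:** the last pictures show the orange face level on its posts. Reading the angle from the side picture alone gave only 175–180°. I judged it fully down mainly from the press: the fingertip height matched a level paddle, and the force was far above hinge friction.

**Everything else:** by eye, both stands, the channels, tube, jar and screwdriver are where they started, and the right-hand marker is still green. The mallet was partly hidden by the arm, and its visible part had not moved. The arm is clear, with about 0.9 N or less on the tool, which is noise level.

**Calibration:** the top and side cameras disagreed by about 1 pixel (2–3 mm), which did not affect the job.

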